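Start the slicing machine from its desk console

ROBOT

A 6-joint arm with a two-finger parallel gripper is mounted at the origin on the work surface. World frame = base frame: x ahead of the robot, y to its left, z up, the work surface at z = 0. Lengths are in m, angles in rad, forces in N, time in s.
With the tool pointing down it reaches from about 0.275 to 0.825 m from the base axis. Payload 5.2 kg.
Tool frame: the origin (TCP) lies at the centre of the arm's flange, where the gripper is bolted on; the fingertips stand r.tcp_to_tips ahead of it and the grasp point (between the pads) lies 167 mm ahead of it (r.tcp_to_tips is the distance from the TCP to the fingertips, in m); z points along the fingers, y is the direction in which the jaws open and shut (so a half turn about z gives the same grasp; the last joint's range is limited). The gripper opens to 93 mm and grips with 3 to 60 N. Pads are 15 mm wide; open, the fingers measure 128 mm over their backs; the gripper's body (75 mm by 188 mm) begins 65 mm behind the grasp point.
Start: joints at [1.127, 0.259, 1.535, -0, 1.348, -0.203], TCP at [0.131, 0.534, 0.405] pointing down, gripper open.
Joint ranges: [-3.14, 3.14], [-0.91, 2.08], [0.19, 2.58], [-1.22, 4.36], [0.22, 2.71], [-3.12, 3.12]. Speed limits (rad/s): [2.57, 2.57, 3.14, 3.14, 3.14, 3.14].

INTERFACE

Orientations are given as a rotation vector (axis times angle).
In Python, from plant import r gives the robot as it stands.
- The arm moves only by the shell command python3 -m inch 'ROWS' [OPENING] [FORCE]. ROWS is JSON, a list that holds one entry, the list of rows, each a list of 4 numbers: the shift along the tool's x, y, z in mm, then the turn about the tool's z in degrees. A call has 1 to 20 rows; each row is the pose to reach, as a shift and turn from the pose commanded when the call began, along the tool's axes at that moment; what a row does not reach only later rows make up. A row lasts 1/12 s, in which the tool goes at most 41.7 mm and 7.16 degrees, less where a joint would pass 70% of its speed; a pose out of reach is approached as far as the arm can. A call with a gripper value outside its range is refused whole. OPENING is the opening in per cent of the stroke, from 0 (shut) to 100 (fully open), set as the call begins (- or left out, the last holds). The fingers move at their own pace and stop on an object; FORCE is the grip in N (left out, the last holds). Time passes only in rows, so rows that repeat a pose let the fingers close. It gives the time, the measured TCP pose, the force and the opening at its end, in the units of the state.
- r.get_state(): the state, without advancing time (a new reading comes with each control period).
- r.grab_frame(name): name is "scene" or "top" or "wrist"; returns a dict with "image" (384x512x3 uint8, red, green, blue), "intrinsics" (3x3 intrinsics, pixels), "R" (3x3) and "t" (3): a world point X has camera coordinates R X + t. Camera axes: x right, y down, z forward; pixel columns grow to the right and rows downward; lengths in m; the calibration is good to about 2 mm. A picture is of the moment at which its call begins. There is no depth.
- r.sign_off(): hands the job in, once; it reports no verdict.
The state is a dict: "t": time; "joint_pos": joint angles; "joint_velocities": joint speeds; "joint_torque": joint torques, N m; "ee_pos": TCP position; "tool_rot": TCP orientation; "force": force on the tool from outside, world axes, zero at the start; "moment": the same for the moment, N m; "width": opening from 0.0 (shut) to 1.0 (fully open).
Only numpy, scipy, OpenCV 4.12 (cv2) and the standard library are available. Lean on these libraries where they do the work, as an engineer would, in place of code of your own. Each camera call takes 0.05 s, during which the arm holds its last target.

TASK

Start the slicing machine from its desk console, in this order: tip the rocker switch fully on by pressing its raised far end down, then push the square latching key fully home so that it stays down, then press the round key fully home and let it spring back up. Do not press the oblong key or any key before its turn, and leave the vial, bottle, box and chuck where they stand; nothing is to be picked up.

Things in the scene. Friction and masses are not known exactly. Their poses are not given: they have to be found in the camera images.
- console: White desk console fixed on the table, 285 mm deep, 370 mm wide. Origin on the table under the middle of its row of controls; x points away from the operator, y along the row. Flat deck 50 mm above the table from x -75 to +62 mm; then a screen slopes up to 101 mm at x +188 mm. Four modules stand on the deck at x 0, y -97.5, -32.5, 32.5, 97.5 mm; which stands where varies.
- rocker_press (a point): Place to press the rocker switch: upper face of its far half (console +x), 20 mm from the pivot, moves with it; about 84 mm above the table when off, 76 when on. The rocker is a black bar 54 mm long (console x), 26 wide, 8 thick, pivoted at its middle 76 mm above the table. Off: far end up about 5 mm. It stays where left; friction, about 3 N at this point.
- rocker_module: Aluminium plate 78 by 56 by 8 mm on the deck under the rocker, turned as the console; origin at the centre of its underside. The three keys stand on equal plates, centred.
- rocker (a joint): Tilt of the rocker in rad: 0 = fully off (far end up), 0.2 = level, 0.4 = fully on (far end down, hard stop). It starts between 0 and 0.05.
- square_top (a point): Centre of the top face of the square key, 28 by 28 mm, standing 14 mm above its module; 72 mm above the table when up. Moves with the key.
- square_key (a joint): Travel of the square latching key. Its axis is vertical. Joint 0 = fully up, 0.006 m = fully home (hard stop). It needs about 4 N and has no spring: it stays where it is pushed.
- round_top (a point): Centre of the top face of the round key, 30 mm in diameter, standing 14 mm above its module; 72 mm above the table when up. Moves with the key.
- round_key (a joint): Travel of the round spring key. Its axis is vertical. Joint 0 = fully up, 0.006 m = fully home (hard stop). It needs about 5 N to be fully down and springs back up by itself.
- oblong_top (a point): Centre of the top face of the oblong key (16 mm along console x, 44 mm along y), 72 mm above the table when up. Not to be pressed.
- oblong_key (a joint): Travel of the oblong spring key. Its axis is vertical. Joint 0 = fully up, 0.006 m = fully home (hard stop). It starts to move at about 1.5 N.
- vial: Small capped amber glass vial, 24 mm diameter, 36 mm tall, standing loose on the console's deck near its +y end. Origin at the centre of its underside.
- bottle: White capped bottle, 48 mm diameter, 85 mm tall, standing loose on the table beside the console. Origin at the centre of its underside.
- gridbox: Flat closed blue plastic box, 90 by 60 by 18 mm, lying loose on the table beside the console. Origin at the centre of its underside.
- chuck: Small steel specimen chuck, a stepped cylinder 32 mm in diameter and 34 mm tall, standing loose on the table beside the console. Origin at the centre of its underside.
There are look-alikes about, which are no part of the job. What is shaped like the chuck but red is not meant.

How it is judged:
By the outcome, as a careful person would: the job done as asked, in the order asked, and still so for the second after the job is handed in, with the robot touching nothing.
It also fails if it takes over 48 s, if anything falls off the work surface, if the arm or the gripper's body presses on something with over 40 N, if the wrist force passes 120 N, or if a joint passes its speed limit or range.

## Working session

There is one attempt and no reset: what is moved stays moved. The work goes in short steps, Python scripts to look and compute and a shell command to move; the robot and the scene stay as the last step left them, time stands still between calls to the robot, and variables do not carry over. Pictures are saved under pics/ and viewed, and the job is handed in when it is done.

```bash
ls; mkdir -p pics; python3 - <<'E'
from plant import r
import cv2
s=r.get_state()
print({k:s[k] for k in("t","ee_pos","tool_rot","force","width")},r.tcp_to_tips)
for n in("top","scene"):
    f=r.grab_frame(n); cv2.imwrite(f"pics/{n}0.png",f["image"][:,:,::-1]); print(n,f["intrinsics"].tolist(),f["R"].tolist(),f["t"].tolist())
E
```

```text
pics
{'t': 0.0, 'ee_pos': array([0.13103896, 0.53392948, 0.40394413]), 'tool_rot': array([-3.77277174e-01, -3.11830169e+00,  2.63953105e-03]), 'force': array([ 0.13081637,  0.01043876, -0.03718588]), 'width': 0.9991083896421349} 0.1861
top [[478.81722584473505, 0.0, 253.2871575094122], [0.0, 478.81722584473505, 194.35813221810304], [0.0, 0.0, 1.0]] [[-0.025387187300271275, -0.9996704564394151, -0.003803845842351958], [-0.9917751574011127, 0.025663814687431515, -0.12539300529809166], [0.12544930403545096, 0.0005891840973815721, -0.9920998563547525]] [0.047050827663658, 0.6195905076284439, 1.183998228336233]
scene [[429.50204168646474, 0.0, 252.06308902105067], [0.0, 429.50204168646474, 181.11840493162578], [0.0, 0.0, 1.0]] [[-0.7916669190736169, 0.6109010268772751, -0.007963956603241075], [0.3631396351600451, 0.4600300922809026, -0.8102480605171813], [-0.49131771250415646, -0.6443386140503418, -0.5860329818562843]] [0.453830832084801, -0.1650050131403447, 1.3675037837661266]
```

View pics/top0.png

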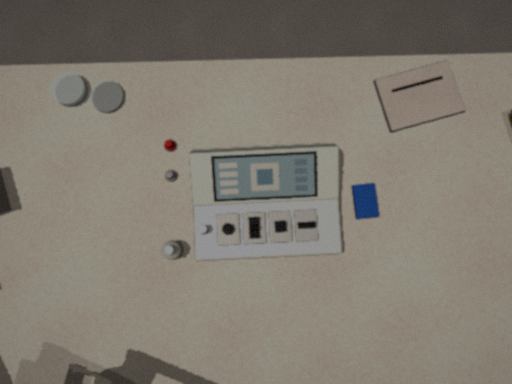

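View pics/scene0.png

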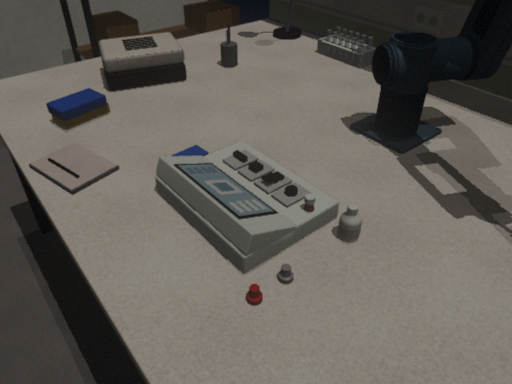

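```bash
python3 - <<'E'
import cv2
a=cv2.imread("pics/top0.png")[135:270,180:350]
cv2.imwrite("pics/topz.png",cv2.resize(a,None,fx=4.5,fy=4.4,interpolation=cv2.INTER_CUBIC))
a=cv2.imread("pics/scene0.png")[135:265,145:365]
cv2.imwrite("pics/scz.png",cv2.convertScaleAbs(cv2.resize(a,None,fx=3.6,fy=3.6,interpolation=cv2.INTER_CUBIC),alpha=1.5))
E
```

```text
(no output)
```

View pics/topz.png

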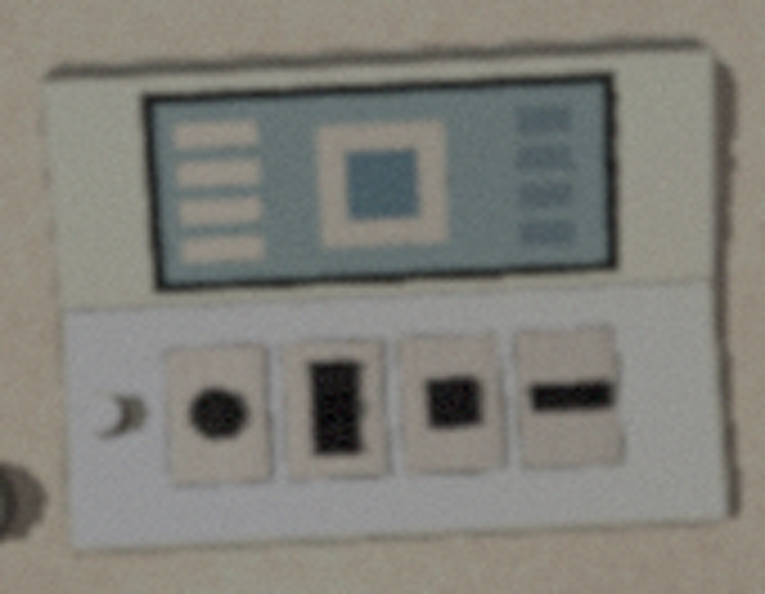

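View pics/scz.png

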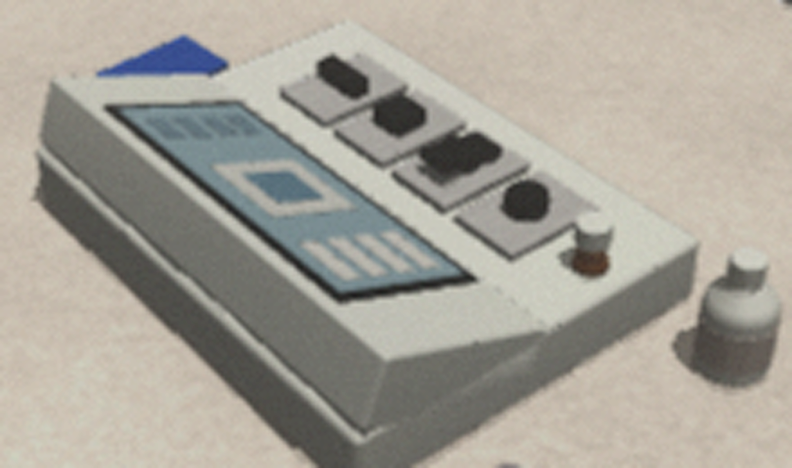

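```bash
cat > h.py <<'E'
import numpy as np,cv2
from plant import r
from scipy.optimize import least_squares
def proj(f,X):
    c=(f["R"]@np.asarray(X,float).T).T+f["t"]; p=c@np.array(f["intrinsics"]).T
    return p[:,:2]/p[:,2:]
def world(p,q):
    c,s=np.cos(p[2]),np.sin(p[2]); q=np.asarray(q,float)
    return np.c_[p[0]+c*q[:,0]-s*q[:,1],p[1]+s*q[:,0]+c*q[:,1],q[:,2]]
E
python3 - <<'E'
from h import *
f=r.grab_frame("top")
z=np.array([(75,549),(728,517),(65,312),(710,282),(219,412),(336,407),(454,403),(572,396)],float)
px=np.c_[180+(z[:,0]+.5)/4.5-.5,135+(z[:,1]+.5)/4.4-.5]
q=np.array([(-75,185,50),(-75,-185,50),(62,185,50),(62,-185,50),(0,97.5,72),(0,32.5,80),(0,-32.5,72),(0,-97.5,72)])/1000
res=lambda p:(proj(f,world(p,q))-px).ravel()
o=least_squares(res,[.45,0,0],x_scale=[.1,.1,.1],loss='soft_l1')
print(o.x,np.round(res(o.x).reshape(-1,2),2))
P=o.x; np.save("P.npy",P)
T=world(P,[(.02,.0325,.084),(0,-.0325,.072),(0,.0975,.072),(0,-.0975,.072),(.0,.155,.05)])
print(T.round(4))
from scipy.spatial.transform import Rotation as Ro
s=r.get_state(); M=Ro.from_rotvec(s["tool_rot"]).as_matrix(); print(M.round(3)); 
print(((T-s["ee_pos"])@M*1000).round(1))
g=r.grab_frame("scene"); 
im=np.ascontiguousarray(g["image"][:,:,::-1])
for u in proj(g,T): print(u)
w=r.grab_frame("wrist"); cv2.imwrite("pics/w0.png",w["image"][:,:,::-1])
E
```

```text
[ 0.53658377 -0.00170806  0.02239528] [[-1.75  0.97]
 [ 1.55  1.09]
 [-1.28  0.13]
 [ 1.69 -0.07]
 [-0.37 -0.2 ]
 [-0.02 -0.52]
 [ 0.11 -0.68]
 [ 0.22 -0.36]]
[[ 0.5559  0.0312  0.084 ]
 [ 0.5373 -0.0342  0.072 ]
 [ 0.5344  0.0958  0.072 ]
 [ 0.5388 -0.0992  0.072 ]
 [ 0.5331  0.1533  0.05  ]]
[[-0.971  0.238 -0.001]
 [ 0.238  0.971 -0.001]
 [ 0.    -0.001 -1.   ]]
[[-532.5 -386.5  320.5]
 [-530.1 -454.5  332.6]
 [-496.3 -328.9  332.4]
 [-547.  -517.2  332.7]
 [-481.3 -273.4  354.4]]
[265.55188478 174.05950999]
[254.83545811 163.69151536]
[290.11800501 187.45770116]
[239.13116081 153.11316204]
[306.98830213 206.85616484]
```

View pics/w0.png

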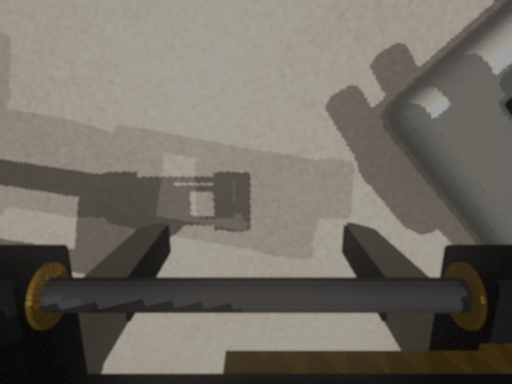

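```bash
python3 -m inch '[[[-8,-6,0,0],[-24,-18,0,-1],[-50,-37,0,-3],[-80,-60,0,-5],[-112,-82,0,-7],[-144,-105,0,-9],[-176,-128,0,-11],[-208,-151,0,-13],[-240,-174,0,-15],[-272,-197,0,-15],[-304,-220,0,-15],[-336,-243,0,-15],[-368,-266,0,-15],[-400,-290,0,-15],[-432,-313,0,-15],[-464,-336,0,-15],[-492,-358,0,-15],[-514,-373,0,-15],[-527,-382,0,-15],[-532,-386,0,-15]]]' 0 30
python3 -m inch '[[[0,0,0,0],[0,0,0,0],[0,0,0,0]]]'
python3 - <<'E'
from h import *
for n in("top","wrist","scene"):
    f=r.grab_frame(n); np.save(n+"1.npy",f,allow_pickle=True); cv2.imwrite(f"pics/{n}1.png",f["image"][:,:,::-1])
print(r.get_state()["force"])
E
```

```text
t: 1.92
ee_pos: [0.5567, 0.0302, 0.4043]
tool_rot: [0.029, -3.141, 0.001]
force: [0.4, -0.4, -0.1]
width: 0.01
t: 2.17
ee_pos: [0.5548, 0.0337, 0.4048]
tool_rot: [0.035, -3.141, -0.001]
force: [0.2, 0.9, -0.4]
width: 0.005
[-0.58175344 -0.26168873 -0.69209644]
```

View pics/wrist1.png

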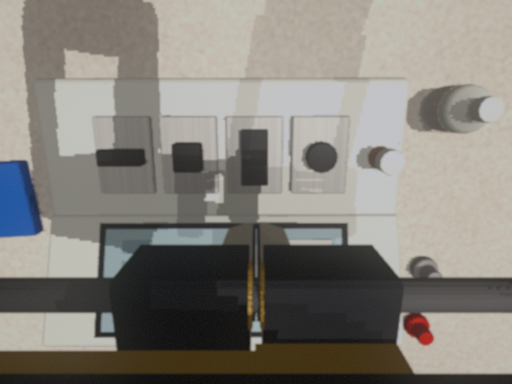

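View pics/scene1.png

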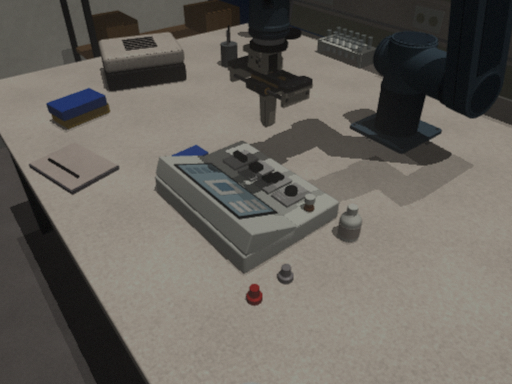

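```bash
python3 - <<'E'
import cv2
a=cv2.imread("pics/wrist1.png")[70:225,80:360]
cv2.imwrite("pics/wz.png",cv2.resize(a,None,fx=2.8,fy=2.8,interpolation=cv2.INTER_CUBIC))
E
```

```text
(no output)
```

View pics/wz.png

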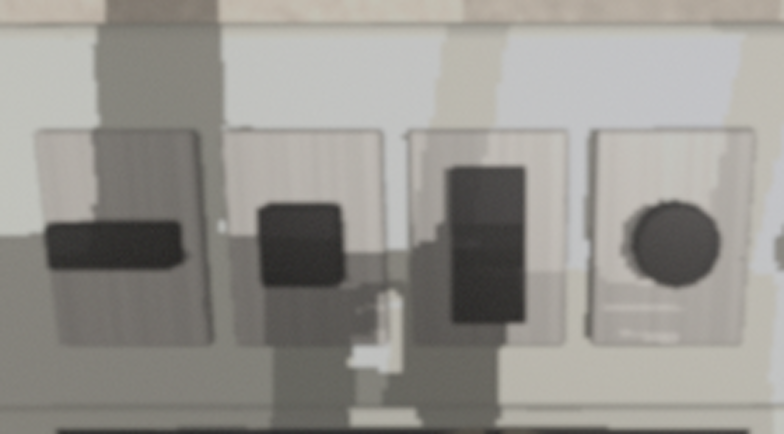

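```bash
python3 - <<'E'
from h import *
f=np.load("wrist1.npy",allow_pickle=True).item()
C={-97.5:[(38,131),(194,130),(208,345),(60,344)],-32.5:[(227,130),(381,130),(388,344),(237,344)],32.5:[(412,130),(566,131),(564,344),(412,344)],97.5:[(597,130),(753,130),(741,344),(592,344)]}
q=[];z=[]
for y,c in C.items():
    for (dx,dy),p in zip([(-39,-28),(-39,28),(39,28),(39,-28)],c): q.append((dx,y+dy,58));z.append(p)
q+=[(0,97.5,72),(0,-32.5,72)];z+=[(677,243),(302,245)]
q=np.array(q)/1000;z=np.array(z,float)
px=np.c_[80+(z[:,0]+.5)/2.8-.5,70+(z[:,1]+.5)/2.8-.5]
res=lambda p:(proj(f,world(p,q))-px).ravel()
o=least_squares(res,[.54,0,0.02],x_scale=.1,loss='soft_l1')
print(o.x);print(np.round(res(o.x).reshape(-1,2),2).tolist())
P=o.x; np.save("P2.npy",P)
T=world(P,[(.02,.0325,.084),(0,-.0325,.072),(0,.0975,.072)])
from scipy.spatial.transform import Rotation as Ro
s=r.get_state(); M=Ro.from_rotvec(s["tool_rot"]).as_matrix(); print(s["ee_pos"],M.round(3).tolist()); 
print(T.round(4));print((((T-s["ee_pos"])@M-[0,0,r.tcp_to_tips])*1000).round(1))
print("yaw err deg",np.degrees(np.arctan2(-M[0,1],M[1,1])-P[2]))
E
```

```text
[ 0.53263818 -0.00109031  0.02388924]
[[-2.36, -1.07], [-0.1, -0.73], [1.07, 0.52], [-0.71, 0.9], [-2.58, -0.73], [0.37, -0.76], [0.18, 0.84], [-0.51, 0.87], [-1.39, -0.76], [1.55, -1.14], [0.71, 0.8], [0.39, 0.83], [-0.21, -0.79], [1.99, -0.81], [0.86, 0.77], [-0.52, 0.8], [1.0, 1.12], [-1.19, 0.47]]
[0.55503483 0.03363463 0.40508592] [[-1.0, -0.023, 0.0], [-0.023, 1.0, 0.0], [-0.0, 0.0, -1.0]]
[[ 0.5519  0.0319  0.084 ]
 [ 0.5334 -0.0336  0.072 ]
 [ 0.5303  0.0964  0.072 ]]
[[  3.3  -1.7 135. ]
 [ 23.2 -66.7 147. ]
 [ 23.4  63.3 147. ]]
yaw err deg -0.06638189586018002
```

```bash
python3 -m inch '[[[0,0,5,0],[1,-1,20,0],[2,-2,45,0],[2,-2,70,0],[2,-2,90,0],[2,-2,105,0],[2,-2,112,0],[2,-2,115,0],[2,-2,115,0],[2,-2,115,0]]]'
python3 - <<'E'
from h import *
for n in("wrist","scene","top"):
    f=r.grab_frame(n); cv2.imwrite(f"pics/{n}2.png",f["image"][:,:,::-1])
    if n=="scene": cv2.imwrite("pics/scene2z.png",cv2.resize(f["image"][90:240,180:360,::-1],None,fx=4,fy=4,interpolation=cv2.INTER_CUBIC))
s=r.get_state();print(s["t"],s["ee_pos"],s["tool_rot"],s["force"])
E
```

```text
t: 3.15
ee_pos: [0.5541, 0.0305, 0.2906]
tool_rot: [-0.033, 3.14, -0.0]
force: [0.5, -0.2, -0.6]
width: 0.002
3.3 [0.55416731 0.03035622 0.29086728] [-3.30611551e-02  3.13929700e+00 -5.41932266e-04] [-0.74042073 -0.07157585  0.35898639]
```

View pics/wrist2.png

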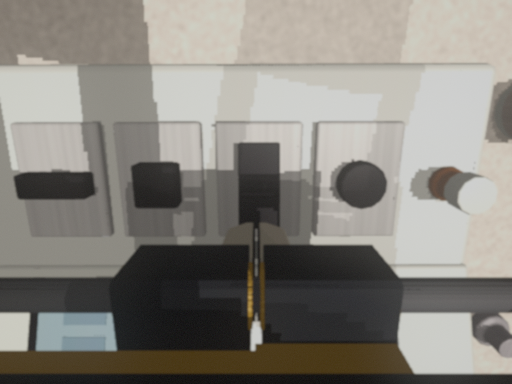

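View pics/scene2z.png

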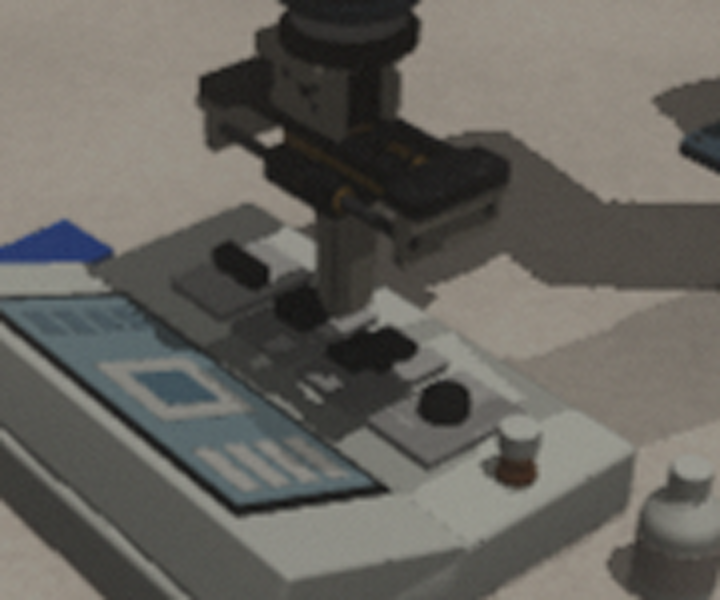

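```bash
python3 - <<'E'
from h import *
s=r.get_state()
f=r.grab_frame("wrist")
C={-97.5:[(12,124),(101,122),(112,236),(30,237)],-32.5:[(114,123),(201,122),(204,236),(127,236)],32.5:[(217,122),(302,122),(301,236),(216,236)],97.5:[(316,122),(404,122),(397,236),(314,236)]}
q=[];z=[]
for y,c in C.items():
    for (dx,dy),p in zip([(-39,-28),(-39,28),(39,28),(39,-28)],c): q.append((dx,y+dy,58));z.append(p)
q+=[(0,97.5,72),(0,-32.5,72)];z+=[(361,184),(157,184)]
q=np.array(q)/1000;px=np.array(z,float)
res=lambda p:(proj(f,world(p,q))-px).ravel()
o=least_squares(res,[.54,0,0.02],x_scale=.1,loss='soft_l1')
print(o.x);print(np.round(res(o.x).reshape(-1,2),1).tolist())
g=r.grab_frame("scene")
im=g["image"][90:240,180:360,::-1];im=cv2.resize(im,None,fx=4,fy=4,interpolation=cv2.INTER_CUBIC)
e=s["ee_pos"]-[0,0,r.tcp_to_tips]
for P,c in((np.array([.534,-.0012,.0235]),(0,255,0)),(o.x,(0,0,255))):
    pts=world(P,q[:16]);pp=proj(g,pts)
    for u in pp: cv2.circle(im,tuple(int(v) for v in (u-[180,90]+.5)*4),2,c,-1)
tip=[e+[a,b,0] for a in(-.0075,.0075) for b in(-.0175,.0175)]
for u in proj(g,tip): cv2.circle(im,tuple(int(v) for v in (u-[180,90]+.5)*4),2,(255,0,255),-1)
cv2.imwrite("pics/ov.png",im)
E
```

```text
[ 0.53325717 -0.00069002  0.02493077]
[[-1.9, -1.8], [-2.4, -0.1], [0.4, 1.0], [1.5, 0.2], [-1.2, -1.1], [0.3, -0.4], [2.4, 0.7], [-1.6, 0.9], [-1.4, -0.5], [2.1, -0.7], [-0.7, 0.4], [3.4, 0.7], [2.4, -0.8], [3.0, -1.1], [-2.7, 0.2], [-0.7, 0.4], [3.8, 2.3], [-1.5, 2.9]]
```

View pics/ov.png

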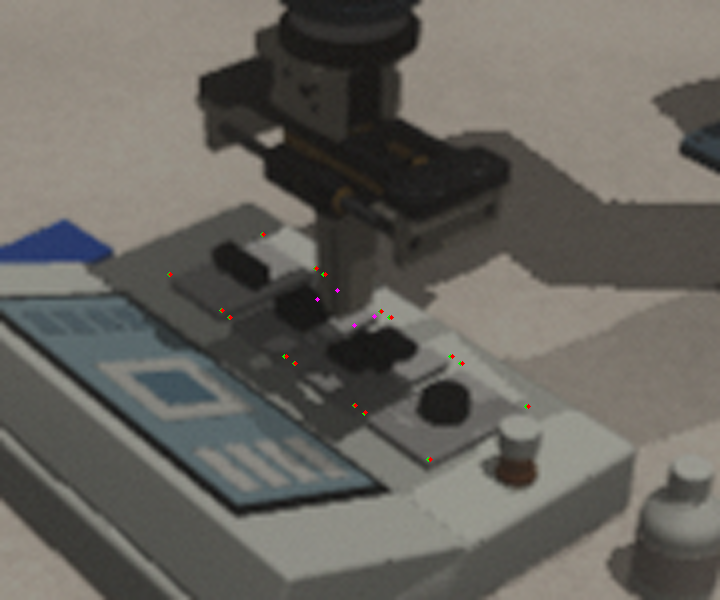

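```bash
python3 -m inch '[[[0,1,5,0],[0,1,10,0],[0,1,15,0],[0,1,17,0],[0,1,19,0],[0,1,20,0],[0,1,21,0],[0,1,22,0],[0,1,23,0],[0,1,24,0],[0,1,24,0]]]'
python3 -m inch '[[[0,0,0.7,0],[0,0,1.4,0],[0,0,2,0],[0,0,2,0]]]'
```

```text
t: 4.32
ee_pos: [0.5537, 0.0314, 0.2656]
tool_rot: [0.033, -3.141, -0.0]
force: [-0.2, -1.0, 0.4]
width: 0.007
t: 4.65
ee_pos: [0.5537, 0.0314, 0.2636]
tool_rot: [0.033, -3.141, -0.0]
force: [0.1, 0.5, 0.1]
width: 0.006
```

```bash
python3 -m inch '[[[0,0,0.5,0],[0,0,1,0],[0,0,1,0]]]'; python3 - <<'E'
from h import *
for n in("wrist","scene"):
    f=r.grab_frame(n)
    if n=="scene": cv2.imwrite("pics/scene3z.png",cv2.resize(f["image"][120:220,200:330,::-1],None,fx=6,fy=6,interpolation=cv2.INTER_CUBIC))
    else: cv2.imwrite("pics/w3.png",f["image"][:,:,::-1])
E
```

```text
t: 4.9
ee_pos: [0.5538, 0.0314, 0.2628]
tool_rot: [-0.033, 3.141, -0.0]
force: [-0.3, -0.9, 0.4]
width: 0.006
```

View pics/scene3z.png

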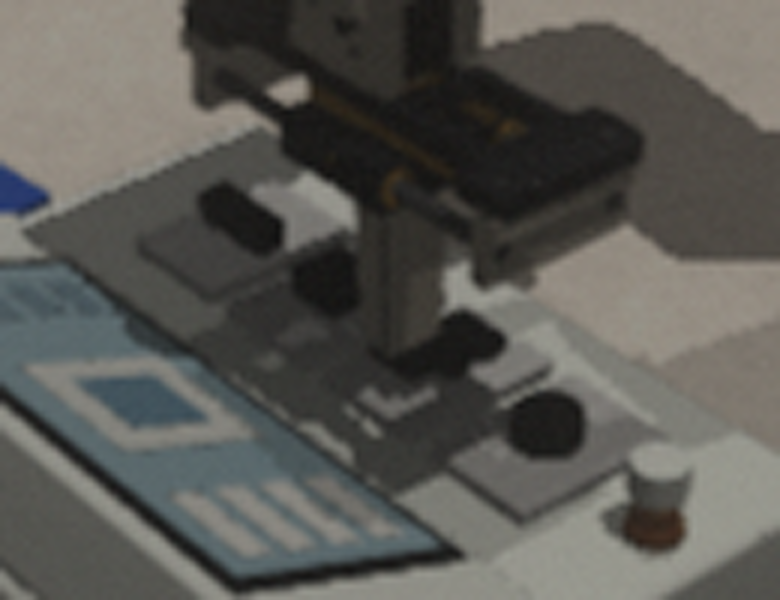

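View pics/w3.png

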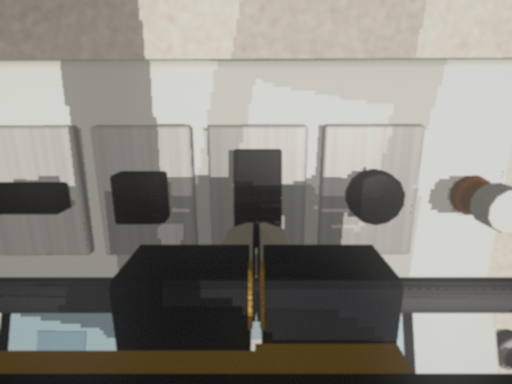

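```bash
python3 -m inch '[[[0,0,0.5,0],[0,0,1,0],[0,0,1,0]]]'; python3 -m inch '[[[0,0,0.5,0],[0,0,1,0],[0,0,1,0]]]';
```

```text
t: 5.25
ee_pos: [0.5539, 0.0314, 0.2619]
tool_rot: [-0.033, 3.141, -0.0]
force: [0.0, 0.7, 2.2]
width: 0.004
t: 5.5
ee_pos: [0.5541, 0.0313, 0.2609]
tool_rot: [-0.033, 3.14, -0.0]
force: [1.9, 0.3, 1.7]
width: 0.004
```

```bash
python3 -m inch '[[[0,0,0.5,0],[0,0,1,0],[0,0,1,0]]]'; python3 -m inch '[[[0,0,0.5,0],[0,0,1,0],[0,0,1,0]]]';python3 - <<'E'
from h import *
f=r.grab_frame("wrist")
cv2.imwrite("pics/w4.png",cv2.resize(f["image"][110:270,100:420,::-1],None,fx=2.5,fy=2.5,interpolation=cv2.INTER_CUBIC))
E
```

```text
t: 5.75
ee_pos: [0.5539, 0.0313, 0.2598]
tool_rot: [-0.033, 3.141, -0.0]
force: [1.2, 0.4, 2.4]
width: 0.006
t: 6.0
ee_pos: [0.5537, 0.0313, 0.2586]
tool_rot: [0.033, -3.141, 0.0]
force: [1.9, -0.4, 2.1]
width: 0.004
```

View pics/w4.png

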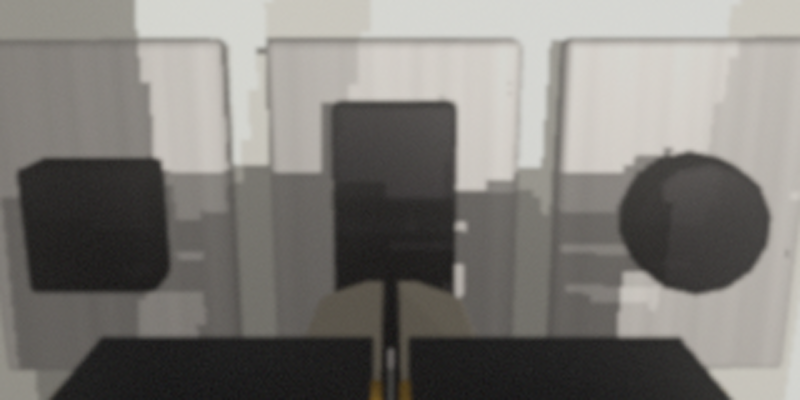

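```bash
python3 -m inch '[[[0,0,0.5,0],[0,0,1,0],[0,0,1,0]]]'; python3 -m inch '[[[0,0,0.5,0],[0,0,1,0],[0,0,1,0]]]';python3 - <<'E'
from h import *
f=r.grab_frame("scene")
cv2.imwrite("pics/s5.png",cv2.convertScaleAbs(cv2.resize(f["image"][140:210,220:310,::-1],None,fx=8,fy=8,interpolation=cv2.INTER_CUBIC),alpha=1.8))
E
```

```text
t: 6.3
ee_pos: [0.5538, 0.0314, 0.2579]
tool_rot: [-0.033, 3.141, -0.0]
force: [1.7, -0.7, 3.2]
width: 0.007
t: 6.55
ee_pos: [0.5539, 0.0314, 0.2569]
tool_rot: [-0.033, 3.141, -0.0]
force: [2.4, 0.7, 5.1]
width: 0.007
```

View pics/s5.png

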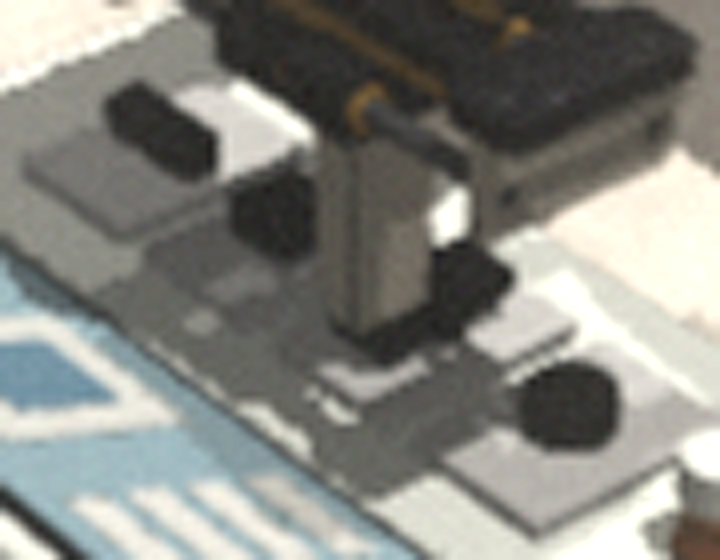

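```bash
python3 -m inch '[[[0,0,0.5,0],[0,0,1,0],[0,0,1,0]]]'; python3 -m inch '[[[0,0,0.5,0],[0,0,1,0],[0,0,1,0]]]'
```

```text
t: 6.85
ee_pos: [0.554, 0.0313, 0.2558]
tool_rot: [-0.033, 3.141, -0.0]
force: [2.5, -0.7, 4.4]
width: 0.002
t: 7.1
ee_pos: [0.554, 0.0313, 0.2556]
tool_rot: [-0.033, 3.14, -0.0]
force: [1.8, -0.6, 10.3]
width: 0.002
```

```bash
python3 -m inch '[[[0,0,1,0],[0,0,2,0],[0,0,2,0]]]'; python3 -m inch '[[[0,0,1,0],[0,0,2,0],[0,0,2,0],[0,0,2,0]]]'
```

```text
t: 7.35
ee_pos: [0.554, 0.0314, 0.2552]
tool_rot: [-0.033, 3.139, -0.001]
force: [-2.6, 0.3, 20.8]
width: 0.011
t: 7.68
ee_pos: [0.5539, 0.0314, 0.2548]
tool_rot: [-0.034, 3.139, -0.001]
force: [-6.2, 0.8, 33.9]
width: 0.008
```

```bash
python3 -m inch '[[[0,0,-5,0],[0,0,-15,0],[0,0,-25,0],[0,0,-35,0],[5,-10,-42,0],[12,-30,-45,0],[18,-50,-45,0],[20,-62,-45,0],[20,-65,-45,0],[20,-65,-45,0],[20,-65,-45,0]]]'; python3 - <<'E'
from h import *
f=r.grab_frame("scene")
cv2.imwrite("pics/s6.png",cv2.convertScaleAbs(cv2.resize(f["image"][130:210,220:320,::-1],None,fx=7,fy=7,interpolation=cv2.INTER_CUBIC),alpha=1.8))
f=r.grab_frame("wrist")
cv2.imwrite("pics/w6.png",f["image"][:,:,::-1])
s=r.get_state();print(s["t"],s["ee_pos"],s["force"])
E
```

```text
t: 8.6
ee_pos: [0.5352, -0.034, 0.2956]
tool_rot: [0.032, -3.141, -0.001]
force: [0.6, -0.1, -0.6]
width: 0.004
8.7 [ 0.53522943 -0.03346498  0.29557526] [ 0.10898099 -0.35932587  0.49527243]
```

View pics/s6.png

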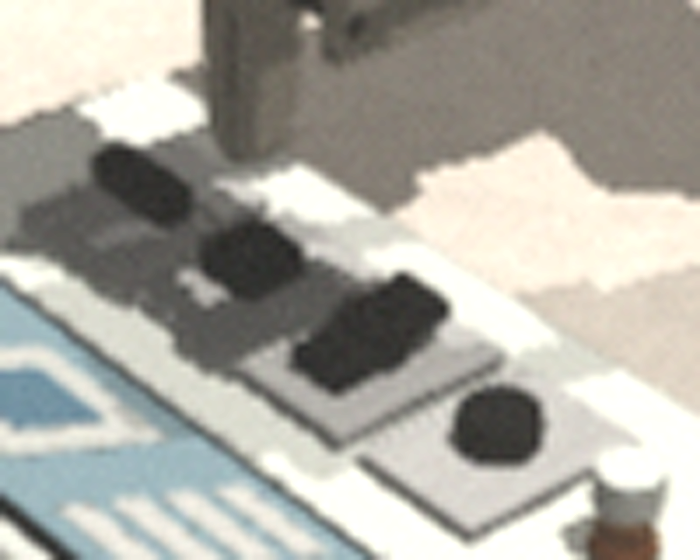

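View pics/w6.png

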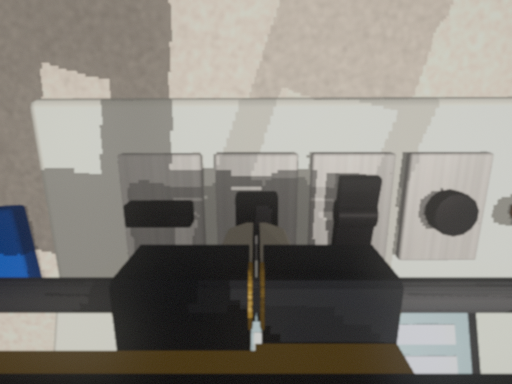

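```bash
python3 -m inch '[[[0,0,8,0],[1,0,18,0],[1,0,25,0],[1,0,29,0],[1,0,31,0],[1,0,32,0],[1,0,33,0],[1,0,34,0],[1,0,35,0],[1,0,35,0]]]'; python3 -m inch '[[[0,0,0.7,0],[0,0,1.4,0],[0,0,2,0],[0,0,2,0]]]';python3 -m inch '[[[0,0,0.7,0],[0,0,1.4,0],[0,0,2,0],[0,0,2,0]]]'
```

```text
t: 9.53
ee_pos: [0.5342, -0.0341, 0.2608]
tool_rot: [-0.033, 3.141, -0.0]
force: [0.9, -0.3, 1.2]
width: 0.003
t: 9.87
ee_pos: [0.5341, -0.0341, 0.2587]
tool_rot: [0.033, -3.141, -0.0]
force: [-0.3, -0.0, 0.5]
width: 0.007
t: 10.2
ee_pos: [0.5341, -0.0341, 0.2569]
tool_rot: [-0.033, 3.141, -0.0]
force: [-0.2, 0.4, 4.3]
width: 0.004
```

```bash
python3 - <<'E'
from h import *
from itertools import product
g=r.grab_frame("scene"); im=cv2.imread("pics/s6.png")
def bar(th): # th joint; tilt
    a=th-.2; B=np.array(list(product((-.027,.027),(-.013,.013),(0,.008))))
    # pivot z .076, bar centre?  top at pivot = .080
    return B,a
out=[]
for th in(.0,.2,.4):
    B,a=bar(th); x=B[:,0]*np.cos(a)+(B[:,2]-.004)*np.sin(a); z=.076-B[:,0]*np.sin(a)+(B[:,2]-.004)*np.cos(a)
    q=np.c_[x,B[:,1]+.0325,z]
    c=im.copy()
    pp=((proj(g,world([.534,-.0012,.0235],q))-[220,130]+.5)*7).astype(int)
    for i in range(8):
        for j in range(i):
            if bin(i^j).count("1")==1: cv2.line(c,tuple(map(int,pp[i])),tuple(map(int,pp[j])),(0,255,0) if i&1 and j&1 else (0,0,255),1)
    out.append(c[200:480,180:560])
# reference modules check
cv2.imwrite("pics/rk.png",np.vstack([np.hstack(out[:2]),np.hstack([out[2],im[200:480,180:560]])]))
s=r.get_state();print(s["t"],s["ee_pos"],s["force"])
E
```

```text
10.25 [ 0.53415491 -0.03405924  0.25690211] [-1.2724377  -0.15752054  3.45546125]
```

View pics/rk.png

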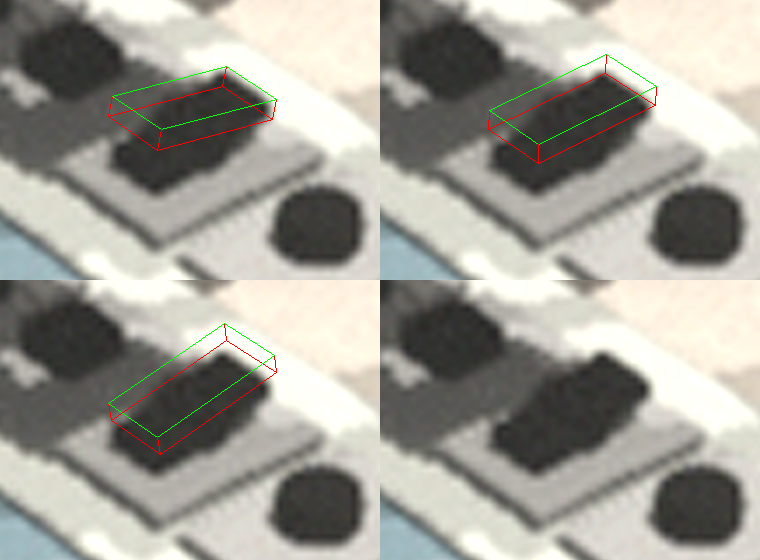

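The rocker's slope matches the drawn "0.4" bar, and its hard stop was felt at 34 N. It sits about 8 mm lower than listed. I'll carry on with the square key.

```bash
python3 -m inch '[[[0,0,0.7,0],[0,0,1.4,0],[0,0,2,0],[0,0,2,0]]]';python3 -m inch '[[[0,0,0.7,0],[0,0,1.4,0],[0,0,2,0],[0,0,2,0]]]';python3 -m inch '[[[0,0,0.7,0],[0,0,1.4,0],[0,0,2,0],[0,0,2,0]]]'
```

```text
t: 10.58
ee_pos: [0.5342, -0.0341, 0.2547]
tool_rot: [-0.033, 3.141, -0.0]
force: [-0.1, -0.7, 3.3]
width: 0.001
t: 10.92
ee_pos: [0.5342, -0.0341, 0.2526]
tool_rot: [-0.033, 3.141, -0.0]
force: [0.4, -0.6, 2.0]
width: 0.003
t: 11.25
ee_pos: [0.5341, -0.034, 0.2523]
tool_rot: [-0.033, 3.141, -0.001]
force: [-5.0, 0.1, 15.4]
width: 0.009
```

```bash
python3 -m inch '[[[0,0,1,0],[0,0,2,0],[0,0,3,0],[0,0,3,0],[0,0,3,0]]]';python3 -m inch '[[[0,0,-5,0],[0,0,-15,0],[0,0,-27,0],[0,0,-39,0],[0,10,-50,0],[0,30,-54,0],[0,55,-54,0],[0,80,-54,0],[0,105,-54,0],[0,122,-54,0],[0,129,-54,0],[0,130,-54,0],[0,130,-54,0],[0,130,-54,0]]]'; python3 - <<'E'
from h import *
f=r.grab_frame("scene")
cv2.imwrite("pics/s7.png",cv2.convertScaleAbs(cv2.resize(f["image"][130:210,220:320,::-1],None,fx=7,fy=7,interpolation=cv2.INTER_CUBIC),alpha=1.8))
f=r.grab_frame("wrist")
cv2.imwrite("pics/w7.png",f["image"][:,:,::-1])
s=r.get_state();print(s["t"],s["ee_pos"],s["force"])
E
```

```text
t: 11.67
ee_pos: [0.534, -0.0339, 0.252]
tool_rot: [-0.034, 3.139, -0.002]
force: [-11.2, 2.5, 38.7]
width: 0.004
t: 12.83
ee_pos: [0.5315, 0.0954, 0.3017]
tool_rot: [0.033, -3.141, 0.001]
force: [0.5, 0.9, 0.5]
width: 0.005
12.9333 [0.53154905 0.09499289 0.30171389] [ 0.16313243  0.53584159 -0.1542398 ]
```

View pics/s7.png

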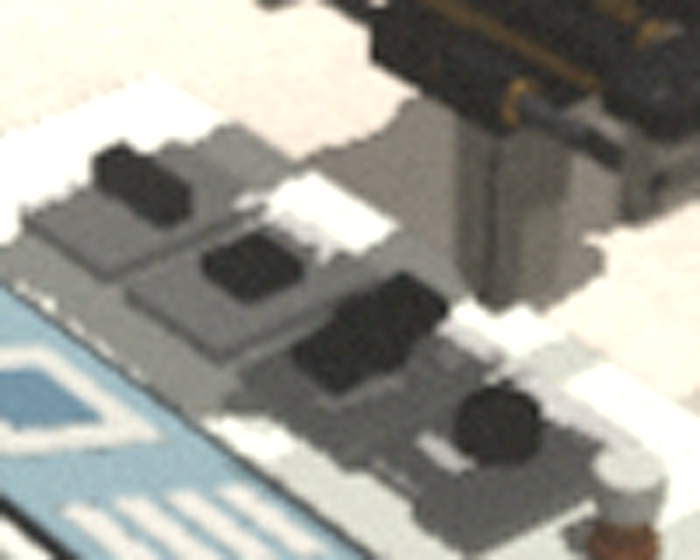

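View pics/w7.png

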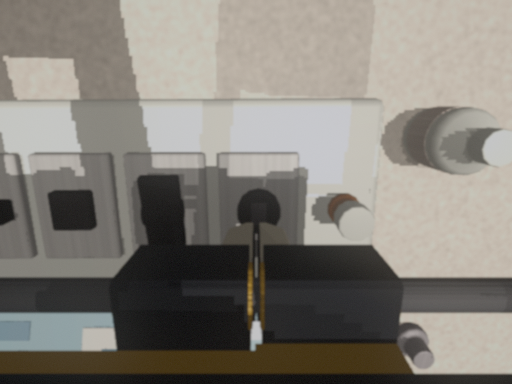

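```bash
python3 -m inch '[[[0,0,8,0],[0,1,20,0],[0,1,30,0],[0,1,36,0],[0,1,39,0],[0,1,41,0],[0,1,42,0],[0,1,42,0]]]'; python3 -m inch '[[[0,0,1,0],[0,0,2,0],[0,0,3,0],[0,0,4,0],[0,0,4,0]]]';python3 -m inch '[[[0,0,1,0],[0,0,2,0],[0,0,3,0],[0,0,4,0],[0,0,4,0]]]';
```

```text
t: 13.6
ee_pos: [0.5315, 0.0969, 0.2598]
tool_rot: [-0.033, 3.141, -0.0]
force: [-0.5, 0.9, -0.4]
width: 0.007
t: 14.02
ee_pos: [0.5316, 0.0969, 0.2561]
tool_rot: [-0.033, 3.14, -0.0]
force: [-0.5, -0.8, 2.8]
width: 0.002
t: 14.43
ee_pos: [0.5316, 0.0969, 0.2524]
tool_rot: [-0.033, 3.14, -0.0]
force: [-0.1, -0.1, 6.8]
width: 0.007
```

```bash
python3 -m inch '[[[0,0,1,0],[0,0,2,0],[0,0,3,0],[0,0,4,0],[0,0,4,0],[0,0,4,0]]]'
```

```text
t: 14.93
ee_pos: [0.5315, 0.097, 0.2519]
tool_rot: [-0.034, 3.139, -0.001]
force: [-10.2, -0.8, 34.5]
width: 0.006
```

Hard stop reached at 34 N. I'll retract to above the console and back off for a clear view.

```bash
python3 -m inch '[[[0,0,-5,0],[0,0,-15,0],[0,0,-30,0],[0,0,-50,0],[0,0,-75,0],[15,0,-105,0],[40,0,-130,0],[70,0,-145,0],[95,0,-150,0],[110,0,-150,0],[115,0,-150,0],[115,0,-150,0],[115,0,-150,0],[115,0,-150,0],[115,0,-150,0]]]'; python3 - <<'E'
from h import *
f=r.grab_frame("scene")
cv2.imwrite("pics/s8.png",cv2.convertScaleAbs(cv2.resize(f["image"][130:230,220:330,::-1],None,fx=6,fy=6,interpolation=cv2.INTER_CUBIC),alpha=1.8))
cv2.imwrite("pics/s8f.png",f["image"][:,:,::-1])
f=r.grab_frame("wrist")
cv2.imwrite("pics/w8.png",f["image"][:,:,::-1])
s=r.get_state();print(s["t"],s["ee_pos"],s["force"])
E
```

```text
t: 16.18
ee_pos: [0.4173, 0.0944, 0.3973]
tool_rot: [0.033, -3.141, -0.0]
force: [0.5, -0.7, 0.2]
width: 0.002
16.2833 [0.41710912 0.09442411 0.39729349] [ 0.64930974 -0.06502255 -0.79729875]
```

View pics/s8.png

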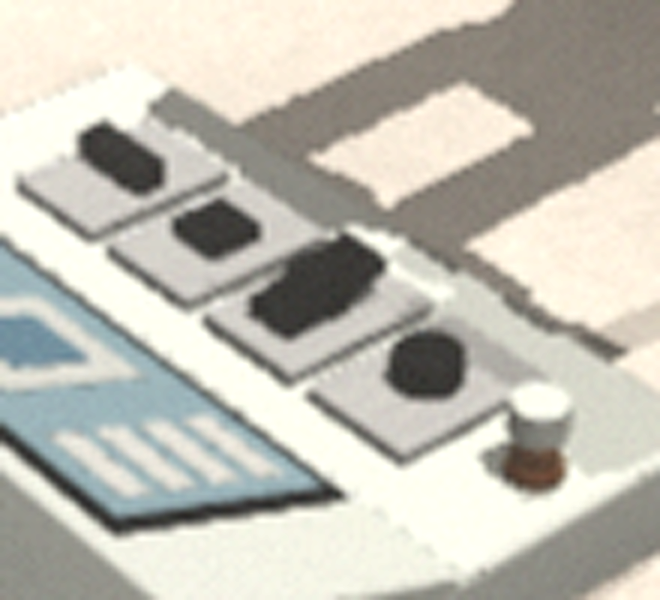

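View pics/w8.png

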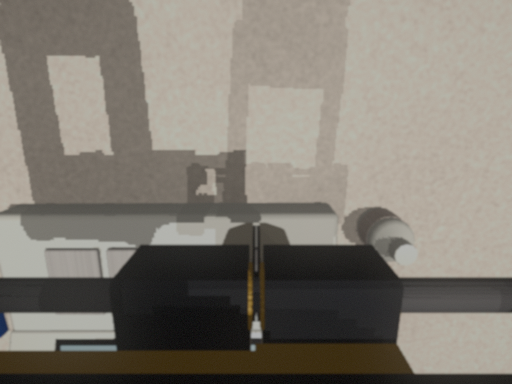

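View pics/s8f.png

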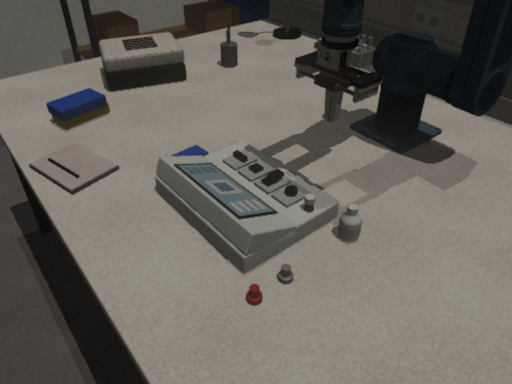

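```bash
python3 -c "
from plant import r
print(r.sign_off())"
```

```text
the job is handed in; nothing more can be done
None
```

I did the job in the order asked and handed it in at about 16.3 s, with the arm lifted clear and touching nothing. No verdict was reported.

- **Rocker:** I pressed its far end with the shut fingertips to a hard stop, at about 34 N. In the camera image its slope matches the fully-on tilt.
- **Square key:** I pushed it home to a hard stop at about 39 N, with the tips about 66 mm above the table. In the last scene picture it is still down.
- **Round key:** I pressed it to a hard stop at about 34 N and released it. In the last picture it is back up.
- **Everything else:** the oblong key was never pressed. The vial, bottle, box and chuck look unmoved in the last scene picture.

**What disagreed:**
- **Rocker height:** it sat about 8 mm lower than described. The tips first met it at about 76 mm and it stopped at about 69.5 mm. The 7 mm of travel and the final slope both fit the full stroke, so I took it as fully on.
- **Console position:** the top and wrist cameras disagreed by about 3 mm. I used a value in between, which the key sizes easily allow.

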